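# Socket rail back in size order

## Robot

A 6-joint arm with a two-finger parallel gripper is mounted at the origin on the work surface. World frame = base frame: x ahead of the robot, y to its left, z up, the work surface at z = 0. Lengths are in m, angles in rad, forces in N, time in s.
With the tool pointing down it reaches from about 0.3 to 0.775 m from the base axis. Payload 14.6 kg.
Tool frame: the origin (TCP) lies on the centre line of the jaws, within the pads' length; the fingertips stand 19 mm ahead of it and the grasp point (between the pads) is the TCP (ctrl.tip_reach is the distance from the TCP to the fingertips, in m); x points along the fingers, y is the direction in which the jaws open and shut, and the axes are right-handed (so a half turn about x gives the same grasp; the last joint's range is limited). The gripper opens to 94 mm and grips with 3 to 60 N. Pads are 16 mm wide; open, the fingers measure 119 mm over their backs; the gripper's body (75 mm by 177 mm) begins 78 mm behind the grasp point.
Start: joints at [1.28, 0.3, 1.521, -0, 1.321, -0.067], TCP at [0.122, 0.536, 0.224] pointing down, gripper open.
Joint ranges: [-3.03, 3.03], [-0.79, 2.21], [0.23, 2.52], [-1.04, 4.18], [0, 3.07], [-2.55, 2.55]. Speed limits (rad/s): [2.22, 2.22, 2.57, 3.14, 3.14, 3.14].

## Interface

Orientations are given as [roll, pitch, yaw] about the fixed x, y, z axes, in that order (R = Rz(yaw) Ry(pitch) Rx(roll)).
In Python, from station import ctrl, optics, models gives the robot as it stands. The module is installed in compiled form; this text tells all that it offers.
- The arm moves only by the tool arm_command, never from a script. Its argument "deltas" is a list of rows, each an object with "translation": the shift along the tool's x, y, z in units of 25 mm (1.0 is 25 mm), a list of three; "turn": the turn, a rotation vector about the tool's x, y, z in units of 5 degrees (1.0 is 5 degrees), a list of three. In form: [{"translation": [x, y, z], "turn": [rx, ry, rz]}, ...]. A call has 1 to 12 rows; each row is the pose to reach, as a shift and turn from the pose commanded when the call began, along the tool's axes at that moment; what a row does not reach only later rows make up. A row lasts 1/12 s, in which the tool goes at most 41.7 mm and 7.16 degrees, less where a joint would pass 70% of its speed; a pose out of reach is approached as far as the arm can. A call with a gripper value outside its range is refused whole. "gripper" is the finger opening in mm, from 0 to 94, set as the call begins (left out, the last holds). The fingers move at their own pace and stop on an object; "force" is the grip in N (left out, the last holds). Time passes only in rows, so rows that repeat a pose let the fingers close. It gives the time, the measured TCP pose, the force and the opening at its end, in the units of the state.
- ctrl.get_obs(): the state, without advancing time (a new reading comes with each control period).
- optics.camera(name): name is "scene" or "top" or "wrist"; returns the picture (384x512x3 uint8, red, green, blue); there is no depth.
- optics.get_calibration(name): a dict with "K" (3x3 intrinsics, pixels), "k1" (the pictures are not rectified: a ray, as slopes to the right and down, at radius r is drawn at 1 + k1 r^2 times it, then the intrinsics apply), "origin" and "orientation" of the camera in the world. Camera axes: x right, y down, z forward; pixel columns grow to the right and rows downward; lengths in m; the calibration is good to about 2 mm. A picture is of the moment at which its call begins: read the wrist's pose just before it. get_calibration takes no time and is no camera call; for the wrist camera it gives the pose at the moment of the call.
- ctrl.hand_in(): hands the job in, once; it reports no verdict.
Trained networks look in the newest picture that a camera, given by its name, has taken for a name from the list of things; names that differ only in an ending like _2 or _b are one class to them, and where a whole thing is asked for, a point or a joint stands for the part that bears it (a point fixed in the world has none). Each returns a list of dicts, best first, with "score" (0 to 1); they miss things now and then, are a little off and sometimes report something else, mostly with a low value. They report only what shows in the picture. A call takes as long as a camera call. They do not tell look-alikes from the thing itself.
- models.look_for(target, camera): "box" ([left, top, right, bottom] in pixels, round what is visible of it).
- models.cut_out(target, camera): "pixels" (384x512 bool, what is visible of it) and "box" ([left, top, right, bottom] in pixels, round what is visible of it).
- models.mark_of(target, camera): "at" ([column, row] in pixels: a listed point, or the origin of a listed thing).
The state is a dict: "time_s": time; "qpos": joint angles; "joint_vel": joint speeds; "tau": joint torques, N m; "ee_pos": TCP position; "eef_rot": TCP orientation; "force": force on the tool from outside, world axes, zero at the start; "moment": the same for the moment, N m; "grip_width": finger opening in m.
Only numpy, scipy, OpenCV 4.12 (cv2) and the standard library are available. Lean on these libraries where they do the work, as an engineer would, in place of code of your own. Each camera call takes 0.05 s, during which the arm holds its last target.

## Task

Put the four loose impact sockets back on the blue socket rail in order of size, the smallest at the end with the hanging hole, each standing upright, mouth up, centred on the white shadow mark of its own size. Let go of them all, and leave the filler tub and the roll of tape where they are.

Things in the scene. Friction and masses are not known exactly. Their poses are not given: they have to be found in the camera images.
- socket_xs: the smallest of four dark steel impact sockets, loose, standing upright on the bench, drive end down and open hexagon mouth (17 mm across flats) up. Round, 26 mm outside diameter, 38 mm tall, straight-sided all the way up; about 0.11 kg. Origin: centre of its underside, z up; being round, its yaw does not matter.
- socket_s: the second smallest of four dark steel impact sockets, loose, standing upright on the bench, drive end down and open hexagon mouth (24 mm across flats) up. Round, 35 mm outside diameter, 42 mm tall, its lower 15 mm is a 30 mm drive end, widening to the full 35 mm from 19 mm upward; about 0.2 kg. Origin: centre of its underside, z up; being round, its yaw does not matter.
- socket_m: the second largest of four dark steel impact sockets, loose, standing upright on the bench, drive end down and open hexagon mouth (30 mm across flats) up. Round, 43 mm outside diameter, 48 mm tall, its lower 17 mm is a 36 mm drive end, widening to the full 43 mm from 22 mm upward; about 0.33 kg. Origin: centre of its underside, z up; being round, its yaw does not matter.
- socket_l: the largest of four dark steel impact sockets, loose, standing upright on the bench, drive end down and open hexagon mouth (36 mm across flats) up. Round, 51 mm outside diameter, 54 mm tall, its lower 19 mm is a 42 mm drive end, widening to the full 51 mm from 25 mm upward; about 0.52 kg. Origin: centre of its underside, z up; being round, its yaw does not matter.
- mark_xs: flat white painted disc 30 mm across on the blue socket rail, the shadow mark for the smallest socket (first of the row, counted from the end with the black hanging hole). Origin: the disc's centre, on the rail's flat top, 22 mm above the bench; x runs along the rail from smallest to largest mark.
- mark_s: flat white painted disc 39 mm across on the blue socket rail, the shadow mark for the second smallest socket (second of the row, counted from the end with the black hanging hole). Origin: the disc's centre, on the rail's flat top, 22 mm above the bench; x runs along the rail from smallest to largest mark. It is 62 mm from the smallest mark, centre to centre.
- mark_m: flat white painted disc 47 mm across on the blue socket rail, the shadow mark for the second largest socket (third of the row, counted from the end with the black hanging hole). Origin: the disc's centre, on the rail's flat top, 22 mm above the bench; x runs along the rail from smallest to largest mark. It is 71 mm from the second mark. The rail is fixed, 296 x 72 mm.
- mark_l: flat white painted disc 55 mm across on the blue socket rail, the shadow mark for the largest socket (last of the row, counted from the end with the black hanging hole). Origin: the disc's centre, on the rail's flat top, 22 mm above the bench; x runs along the rail from smallest to largest mark. It is 79 mm from the third mark. The rail has no lips or pegs.
- tub: bystander: small white filler tub with a lid and a red band, 80 mm across, 58 mm tall, loose, among the sockets; not to be shifted. Origin: centre of its underside, z up.
- tape: bystander: yellow roll of tape lying flat, 90 mm across with a 68 mm hole, 36 mm tall, loose, among the sockets; not to be shifted. Origin: centre of its underside, z up.
Not all that is in view belongs to the job. Leave any orange look-alike of the socket_m alone.

How it is judged:
At the end, for the whole second after the job is handed in: Each of the four sockets stands upright (within 0.1 rad) and at rest on the rail, its centre within 10 mm of the centre of the shadow mark of its own size, and is released (horizontal distance between socket_xs and mark_xs below 0.01 m and z of socket_xs in the frame of mark_xs between -0.004 and 0.005 m and angle between each of socket_xs, socket_s, socket_m, socket_l's own z axis and vertical below 0.1 rad and linear speed of each of socket_xs, socket_s, socket_m, socket_l below 0.02 m/s and angular speed of each of socket_xs, socket_s, socket_m, socket_l below 0.2 rad/s and horizontal distance between socket_s and mark_s below 0.01 m and z of socket_s in the frame of mark_s between -0.004 and 0.005 m and horizontal distance between socket_m and mark_m below 0.01 m and z of socket_m in the frame of mark_m between -0.004 and 0.005 m and horizontal distance between socket_l and mark_l below 0.01 m and z of socket_l in the frame of mark_l between -0.004 and 0.005 m); the robot touches nothing.
It fails at once if the filler tub or the roll of tape is shifted by more than 20 mm or tipped (distance of any of tub, tape from where it was at the start of the episode above 0.02 m or angle between any of tub, tape's own z axis and vertical above 0.3 rad).
It also fails if it takes over 99 s, if anything falls off the work surface, if the arm or the gripper's body presses on something with over 40 N, if the wrist force passes 120 N, or if a joint passes its speed limit or range.

## Working session

There is one attempt and no reset: what is moved stays moved. The work goes in short steps, Python scripts to look and compute and a tool call to move; the robot and the scene stay as the last step left them, time stands still between calls to the robot, and variables do not carry over. Pictures are saved under pics/ and viewed, and the job is handed in when it is done.

Besides the shell and the picture viewer there is one more tool, called after "Emit:" by a JSON object that holds its "api" and its "payload", one argument or row to a line. arm_command: Moves the arm, as the interface text tells. Its arguments: {"type":"object","properties":{"deltas":{"type":"array"},"gripper":{"type":"number"},"force":{"type":"number"}},"required":["deltas"]}

```bash
mkdir -p pics
python3 - <<'E'
from station import ctrl,optics,models
import cv2
for n in ["top","scene"]:
    im=optics.camera(n); cv2.imwrite(f"pics/{n}0.png",im[:,:,::-1])
    c=optics.get_calibration(n); print(n,c)
o=ctrl.get_obs(); print(o)
E
```

```text
top {'K': array([[453.0990706 ,   0.        , 252.5966456 ],
       [  0.        , 453.0990706 , 196.81514708],
       [  0.        ,   0.        ,   1.        ]]), 'k1': 0.05010527860294415, 'origin': array([ 3.20424317e-01, -4.72772440e-04,  1.22775431e+00]), 'orientation': array([-2.96211586,  0.00850497, -1.58948755])}
scene {'K': array([[369.60823231,   0.        , 250.53935001],
       [  0.        , 369.60823231, 194.42450896],
       [  0.        ,   0.        ,   1.        ]]), 'k1': -0.023739655602843218, 'origin': array([ 1.11036317, -0.67533855,  0.69539839]), 'orientation': array([-2.18467140e+00, -2.01056406e-04,  7.30673496e-01])}
{'time_s': 0.1, 'qpos': array([ 1.28040455e+00,  3.00412512e-01,  1.52150439e+00,  9.29499503e-06,
        1.32072893e+00, -6.66365802e-02]), 'joint_vel': array([-2.13458859e-04, -3.95908772e-03, -2.51448780e-03,  9.64519241e-04,
       -5.48823220e-05, -2.24448275e-04]), 'tau': array([ 2.58354747e-03, -5.32646334e+01, -3.53283906e+01,  7.09332456e-02,
        2.34963780e-02, -1.17168256e-04]), 'ee_pos': array([0.12199882, 0.53607547, 0.22395091]), 'eef_rot': array([-1.64598154,  1.56974311, -1.86973905]), 'force': array([-0.38781452, -0.46298716, -0.01651739]), 'moment': array([ 0.01149789,  0.0067229 , -0.0077779 ]), 'grip_width': 0.09399706084698481}
```

View pics/top0.png

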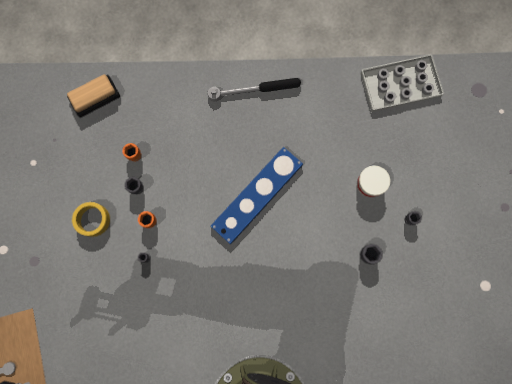

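View pics/scene0.png

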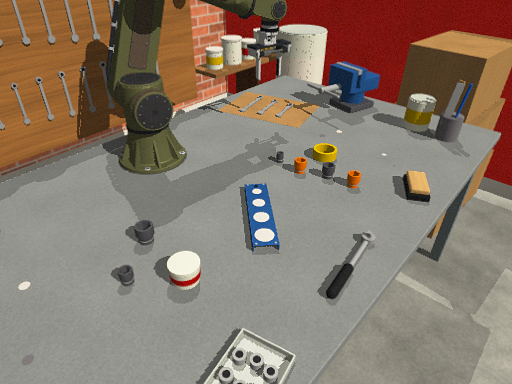

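```bash
cat > h.py <<'E'
import numpy as np,cv2
from scipy.spatial.transform import Rotation as R
from scipy.optimize import minimize,least_squares
from station import ctrl,optics,models
DIM={'socket_xs':[(13,0),(13,38)],'socket_s':[(15,0),(15,15),(17.5,19),(17.5,42)],'socket_m':[(18,0),(18,17),(21.5,22),(21.5,48)],'socket_l':[(21,0),(21,19),(25.5,25),(25.5,54)],'tub':[(40,0),(40,58)],'tape':[(45,0),(45,36)]}
def proj(c,P):
    Rm=R.from_euler('xyz',c['orientation']).as_matrix()
    p=(np.atleast_2d(P)-c['origin'])@Rm
    s=p[:,:2]/p[:,2:]; r2=(s**2).sum(1,keepdims=True); s=s*(1+c['k1']*r2)
    return s@c['K'][:2,:2].T+c['K'][:2,2]
def ray(c,uv):
    d=(np.asarray(uv,float)-c['K'][:2,2])/c['K'][0,0]; s=d.copy()
    for _ in range(20): s=d/(1+c['k1']*(s@s))
    return R.from_euler('xyz',c['orientation']).as_matrix()@np.array([s[0],s[1],1.])
def onz(c,uv,z):
    d=ray(c,uv); return c['origin']+d*(z-c['origin'][2])/d[2]
T=np.linspace(0,2*np.pi,40,endpoint=False)
def cyl(name,x,y,z0=0.):
    return np.vstack([np.c_[x+r*1e-3*np.cos(T),y+r*1e-3*np.sin(T),np.full(40,z0+h*1e-3)] for r,h in DIM[name]])
def fitmask(c,mask,name,x,y,z0=0.):
    """silhouette fit, subpixel by supersample 4"""
    S=4; ys,xs=np.nonzero(mask); m=12
    a,b=xs.min()-m,ys.min()-m; w,h=xs.max()-a+m,ys.max()-b+m
    M=np.zeros((h,w),np.float32)
    sub=mask[max(b,0):b+h,max(a,0):a+w]; M[max(-b,0):max(-b,0)+sub.shape[0],max(-a,0):max(-a,0)+sub.shape[1]]=sub
    def f(p):
        uv=(proj(c,cyl(name,p[0]/1e3,p[1]/1e3,z0))-[a,b]+.5)*S
        I=np.zeros((h*S,w*S),np.uint8)
        hull=cv2.convexHull(uv.astype(np.float32))
        cv2.fillPoly(I,[np.round(hull*16).astype(np.int32)],1,shift=4)
        J=cv2.resize(I.astype(np.float32),(w,h),interpolation=cv2.INTER_AREA)
        return np.abs(J-M).sum()/M.sum()
    r=minimize(f,[x*1e3,y*1e3],method='Nelder-Mead',options=dict(initial_simplex=[[x*1e3,y*1e3],[x*1e3+8,y*1e3],[x*1e3,y*1e3+8]]))
    return r.x/1e3,r.fun
def shot(n,f=None):
    c=optics.get_calibration(n); im=optics.camera(n)
    if f: cv2.imwrite('pics/'+f,im[:,:,::-1])
    return c,im
def units(dworld,rot=None):
    """world shift (m) -> tool units of 25mm"""
    o=ctrl.get_obs(); rot=o['eef_rot'] if rot is None else rot
    return R.from_euler('xyz',rot).inv().apply(dworld)/0.025
E
python3 - <<'E'
from h import *
for n in ["top","scene"]:
    c,im=shot(n)
    for t in ['socket_xs','socket_s','socket_m','socket_l','tub','tape']:
        for d in models.cut_out(t,n)[:5]:
            b=np.array(d['box']); uv=[(b[0]+b[2])/2,(b[1]+b[3])/2]
            p=onz(c,uv,DIM[t][-1][1]/2e3)
            q,e=fitmask(c,d['pixels'],t,p[0],p[1])
            print(n,t,round(d['score'],2),np.round(uv),d['pixels'].sum(),np.round(q,4),round(e,3))
    for t in ['mark_xs','mark_s','mark_m','mark_l']:
        for d in models.cut_out(t,n)[:2]:
            ys,xs=np.nonzero(d['pixels'])
            uv=[xs.mean(),ys.mean()]
            print(n,t,round(d['score'],2),np.round(uv,1),len(xs),np.round(onz(c,uv,.022),4))
        for d in models.mark_of(t,n)[:2]: print('   ',round(d['score'],2),np.round(d['at'],1),np.round(onz(c,d['at'],.022),4))
print(ctrl.get_obs()['time_s'])
E
```

```text
top socket_xs 0.56 [144. 257.] 96 [0.3824 0.2934] 0.212
top socket_s 0.69 [413. 217.] 167 [ 0.4756 -0.4159] 0.196
top socket_s 0.67 [148. 221.] 225 [0.4847 0.2902] 0.2
top socket_s 0.58 [371. 255.] 386 [ 0.3788 -0.3034] 0.514
top socket_s 0.53 [135. 185.] 237 [0.5771 0.3272] 0.215
top socket_s 0.52 [131. 153.] 259 [0.6702 0.3349] 0.267
top socket_m 0.69 [413. 217.] 167 [ 0.4765 -0.4109] 0.747
top socket_m 0.67 [148. 221.] 225 [0.4841 0.2882] 0.162
top socket_m 0.58 [371. 255.] 386 [ 0.3808 -0.3001] 0.29
top socket_m 0.53 [135. 185.] 237 [0.5768 0.3243] 0.132
top socket_m 0.52 [131. 153.] 259 [0.6699 0.3334] 0.091
top socket_l 0.69 [413. 217.] 167 [ 0.4773 -0.4051] 1.395
top socket_l 0.67 [148. 221.] 225 [0.4841 0.2834] 0.605
top socket_l 0.58 [371. 255.] 386 [ 0.3814 -0.297 ] 0.074
top socket_l 0.53 [135. 185.] 237 [0.5801 0.3255] 0.563
top socket_l 0.52 [131. 153.] 259 [0.6657 0.3294] 0.444
top tub 0.6 [376. 183.] 841 [ 0.5736 -0.3175] 0.112
top tub 0.43 [246. 205.] 144 [ 0.6169 -0.0597] 1.0
top tape 0.74 [144. 259.] 106 [0.2845 0.3875] 1.0
top tape 0.63 [ 91. 218.] 658 [0.4882 0.44
[... 1786 characters left out ...]
[264.7 231.8] [ 0.6217 -0.0711  0.022 ]
scene mark_s 0.72 [264.1 234.5] 220 [ 0.6277 -0.0808  0.022 ]
scene mark_s 0.58 [261.1 216.5] 111 [ 0.5704 -0.0263  0.022 ]
    0.56 [256.8 199.6] [0.5058 0.0286 0.022 ]
    0.55 [263.9 232.9] [ 0.623  -0.0761  0.022 ]
scene mark_m 0.72 [264.1 234.5] 220 [ 0.6277 -0.0808  0.022 ]
scene mark_m 0.58 [261.1 216.5] 111 [ 0.5704 -0.0263  0.022 ]
    0.56 [256.8 199.6] [0.5058 0.0286 0.022 ]
    0.55 [263.9 232.9] [ 0.623  -0.0761  0.022 ]
scene mark_l 0.72 [264.1 234.5] 220 [ 0.6277 -0.0808  0.022 ]
scene mark_l 0.58 [261.1 216.5] 111 [ 0.5704 -0.0263  0.022 ]
    0.56 [256.8 199.6] [0.5058 0.0286 0.022 ]
    0.55 [263.9 232.9] [ 0.623  -0.0761  0.022 ]
1.6
```

Run:
```python
from h import *
off=[0,.062,.133,.212]; rad=[15,19.5,23.5,27.5]; 
res={}
for n in ["top","scene"]:
    c,im=shot(n,n+'1.png')
    g=im.min(2)
    m=(g>140).astype(np.uint8)
    k,lab,st,ce=cv2.connectedComponentsWithStats(m)
    pts=[]
    for i in range(1,k):
        p=onz(c,ce[i],.022)
        if .42<p[0]<.68 and -.13<p[1]<.12: print(n,ce[i].round(1),st[i,4],p.round(4)); pts.append(p[:2])
    res[n]=np.array(pts)
    # fit line
    P=res[n]; P=P[np.argsort(P[:,0])]
    if len(P)==4:
        A=np.array(off); 
        f=lambda q:(np.c_[q[0]+A*np.cos(q[2]),q[1]+A*np.sin(q[2])]-P).ravel()
        s=least_squares(f,[*P[0],-.75]); print(s.x.round(4),(s.fun*1e3).round(1)); 
        q=s.x; print(np.c_[q[0]+A*np.cos(q[2]),q[1]+A*np.sin(q[2])].round(4))
c,im=shot('top')
z=cv2.resize(im[120:280,90:440],None,fx=2.2,fy=2.2,interpolation=cv2.INTER_CUBIC); cv2.imwrite('pics/topcrop.png',z[:,:,::-1])
```

```text
top [284. 150.] 1 [ 0.6685 -0.0832  0.022 ]
top [283.1 165.1] 308 [ 0.6257 -0.0795  0.022 ]
top [298.5 162. ] 2 [ 0.6337 -0.1218  0.022 ]
top [263.8 186.2] 232 [ 0.5681 -0.0254  0.022 ]
top [246.3 205.4] 164 [0.5161 0.0231 0.022 ]
top [230.8 222.3] 101 [0.4713 0.0652 0.022 ]
top [214. 226.] 1 [0.4621 0.1104 0.022 ]
top [228.5 239. ] 2 [0.4266 0.0719 0.022 ]
scene [256.3 190.9] 42 [0.4735 0.0632 0.022 ]
scene [258.3 202.3] 82 [0.5186 0.0208 0.022 ]
scene [260.7 216.6] 132 [ 0.5696 -0.0274  0.022 ]
scene [264.  234.6] 218 [ 0.6277 -0.0811  0.022 ]
scene [255.7 243.3] 3 [ 0.6338 -0.1229  0.022 ]
scene [275.5 242. ] 2 [ 0.6699 -0.0836  0.022 ]
```

View pics/topcrop.png

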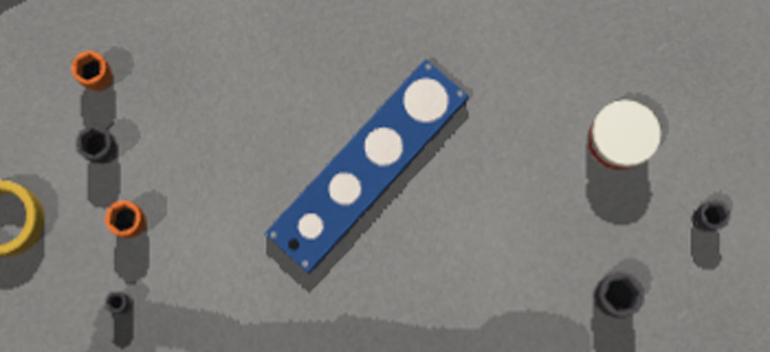

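```bash
cat > mv.py <<'E'
import sys
from h import *
# usage: mv.py x y z [yawdeg of tool y axis]; prints tool-frame translation units and turn units
o=ctrl.get_obs(); Rm=R.from_euler('xyz',o['eef_rot'])
M=Rm.as_matrix(); yd=np.degrees(np.arctan2(M[1,1],M[0,1]))
print('t',o['time_s'],'pos',o['ee_pos'].round(4),'toolx',M[:,0].round(3),'tool-y yaw',yd.round(1),'q',o['qpos'].round(2),'grip',round(o['grip_width']*1e3,1),'F',o['force'].round(1))
if len(sys.argv)>3:
    x,y,z=map(float,sys.argv[1:4]); tr=Rm.inv().apply(np.array([x,y,z])-o['ee_pos'])/.025
    print('translation',tr.round(2))
    if len(sys.argv)>4:
        a=np.radians(float(sys.argv[4])); best=None
        for aa in (a,a+np.pi):
            Y=np.array([np.cos(aa),np.sin(aa),0]); X=np.array([0,0,-1.]); G=R.from_matrix(np.c_[X,Y,np.cross(X,Y)])
            rv=(Rm.inv()*G).as_rotvec(degrees=True)/5
            print('turn',rv.round(2),'q6 would be ~', round(o['qpos'][5]-0,2))
E
python3 mv.py 0.5765 0.324 0.20 90
```

```text
t 1.75 pos [0.1221 0.5363 0.2244] toolx [ 0. -0. -1.] tool-y yaw 77.2 q [ 1.28  0.3   1.52 -0.    1.32 -0.07] grip 94.1 F [ 0.6  0.1 -0.2]
translation [ 0.98 -4.25 19.61]
turn [-2.56  0.    0.  ] q6 would be ~ -0.07
turn [33.44  0.   -0.  ] q6 would be ~ -0.07
```

Emit:
{"api": "arm_command", "payload": {
  "deltas": [
    {"translation":[1,-4.25,19.6],"turn":[-2.56,0,0]},
    {"translation":[1,-4.25,19.6],"turn":[-2.56,0,0]},
    {"translation":[1,-4.25,19.6],"turn":[-2.56,0,0]},
    {"translation":[1,-4.25,19.6],"turn":[-2.56,0,0]},
    {"translation":[1,-4.25,19.6],"turn":[-2.56,0,0]},
    {"translation":[1,-4.25,19.6],"turn":[-2.56,0,0]},
    {"translation":[1,-4.25,19.6],"turn":[-2.56,0,0]},
    {"translation":[1,-4.25,19.6],"turn":[-2.56,0,0]},
    {"translation":[1,-4.25,19.6],"turn":[-2.56,0,0]},
    {"translation":[1,-4.25,19.6],"turn":[-2.56,0,0]},
    {"translation":[1,-4.25,19.6],"turn":[-2.56,0,0]},
    {"translation":[1,-4.25,19.6],"turn":[-2.56,0,0]}
  ],
  "gripper": 70,
  "force": 30
}}

```text
time_s: 2.75
ee_pos: [0.5722, 0.3253, 0.1997]
eef_rot: [0.475, 1.571, 0.474]
force: [0.5, 1.0, 1.6]
grip_width: 0.07
```

Emit:
{"api": "arm_command", "payload": {
  "deltas": [
    {"translation":[0,0,0],"turn":[0,0,0]},
    {"translation":[0,0,0],"turn":[0,0,0]},
    {"translation":[0,0,0],"turn":[0,0,0]},
    {"translation":[0,0,0],"turn":[0,0,0]}
  ]
}}

```text
time_s: 3.08
ee_pos: [0.5696, 0.3275, 0.2001]
eef_rot: [1.167, 1.571, 1.168]
force: [-0.1, 0.2, 0.6]
grip_width: 0.0701
```

```bash
cat > wfit.py <<'E'
import sys
from h import *
# wfit.py socket x y z0 [png] : wrist view fit
t,x,y,z0=sys.argv[1],*map(float,sys.argv[2:5])
c,im=shot('wrist',sys.argv[5] if len(sys.argv)>5 else None)
for d in models.cut_out(t,'wrist')[:6]:
    b=np.array(d['box']); uv=[(b[0]+b[2])/2,(b[1]+b[3])/2]
    p=onz(c,uv,z0+DIM[t][-1][1]/2e3)
    q,e=fitmask(c,d['pixels'],t,p[0],p[1],z0)
    print(t,round(d['score'],2),np.round(b),np.round(q,4),round(e,3))
print('pred px',proj(c,[[x,y,z0+DIM[t][-1][1]/1e3]]).round(0))
E
python3 wfit.py socket_m 0.5765 0.324 0 w1.png; python3 mv.py 0.5765 0.324 0.20 90
```

```text
socket_m 0.83 [245. 241. 284. 292.] [0.6677 0.3336] 0.075
socket_m 0.75 [192.  60. 239. 107.] [0.4815 0.2881] 0.033
socket_m 0.68 [233. 160. 282. 207.] [0.5746 0.3254] 0.043
pred px [[254. 188.]]
t 3.1833 pos [0.5696 0.3275 0.2003] toolx [ 0.001  0.    -1.   ] tool-y yaw 90.1 q [ 0.47  0.56  1.21  0.    1.37 -1.11] grip 69.8 F [-0.5  0.  -0.1]
translation [ 0.01 -0.14  0.27]
turn [ 0.01  0.01 -0.  ] q6 would be ~ -1.11
turn [-3.599e+01  1.000e-02  1.000e-02] q6 would be ~ -1.11
```

View pics/w1.png

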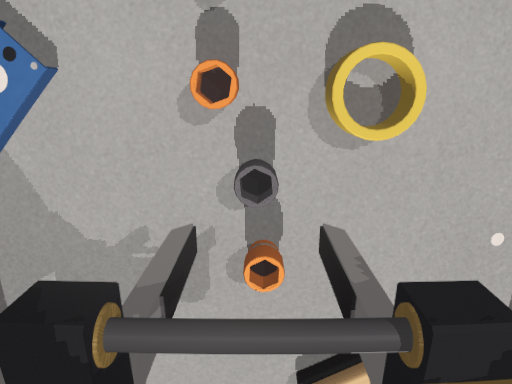

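Emit:
{"api": "arm_command", "payload": {
  "deltas": [
    {"translation":[1,-0.11,0.22],"turn":[0,0,0]},
    {"translation":[2,-0.11,0.22],"turn":[0,0,0]},
    {"translation":[3,-0.11,0.22],"turn":[0,0,0]},
    {"translation":[4,-0.11,0.22],"turn":[0,0,0]},
    {"translation":[5,-0.11,0.22],"turn":[0,0,0]},
    {"translation":[5.8,-0.11,0.22],"turn":[0,0,0]},
    {"translation":[6.3,-0.11,0.22],"turn":[0,0,0]},
    {"translation":[6.65,-0.11,0.22],"turn":[0,0,0]},
    {"translation":[6.65,-0.11,0.22],"turn":[0,0,0]},
    {"translation":[6.65,-0.11,0.22],"turn":[0,0,0]},
    {"translation":[6.65,-0.11,0.22],"turn":[0,0,0]}
  ]
}}

```text
time_s: 4.1
ee_pos: [0.5766, 0.3243, 0.035]
eef_rot: [0.459, 1.569, 0.458]
force: [0.0, 0.2, -0.0]
grip_width: 0.0703
```

Emit:
{"api": "arm_command", "payload": {
  "deltas": [
    {"translation":[0,0,0],"turn":[0,0,0]},
    {"translation":[0,0,0],"turn":[0,0,0]},
    {"translation":[0,0,0],"turn":[0,0,0]},
    {"translation":[0,0,0],"turn":[0,0,0]},
    {"translation":[0,0,0],"turn":[0,0,0]},
    {"translation":[0,0,0],"turn":[0,0,0]},
    {"translation":[0,0,0],"turn":[0,0,0]},
    {"translation":[0,0,0],"turn":[0,0,0]}
  ],
  "gripper": 35,
  "force": 30
}}

```text
time_s: 4.77
ee_pos: [0.5762, 0.3241, 0.0339]
eef_rot: [0.673, 1.57, 0.672]
force: [-1.3, 1.7, 4.5]
grip_width: 0.0424
```

Emit:
{"api": "arm_command", "payload": {
  "deltas": [
    {"translation":[-0.5,0,0],"turn":[0,0,0]},
    {"translation":[-1.2,0,0],"turn":[0,0,0]},
    {"translation":[-2.2,0,0],"turn":[0,0,0]},
    {"translation":[-3.2,0,0],"turn":[0,0,0]},
    {"translation":[-4,0,0],"turn":[0,0,0]},
    {"translation":[-4,0,0],"turn":[0,0,0]},
    {"translation":[-4,0,0],"turn":[0,0,0]}
  ]
}}

```text
time_s: 5.35
ee_pos: [0.5761, 0.3238, 0.1339]
eef_rot: [0.27, 1.57, 0.269]
force: [0.4, 0.4, -4.1]
grip_width: 0.0423
```

```bash
python3 wfit.py socket_m 0.5762 0.3241 0.1 w2.png; python3 mv.py 0.5688 -0.0264 0.134 46.7
```

```text
socket_m 0.92 [244. 285. 296. 317.] [0.6325 0.3777] 1.0
socket_m 0.82 [177.  44. 240. 105.] [0.4959 0.3099] 0.777
socket_m 0.69 [212. 199. 302. 302.] [0.574  0.3233] 0.044
pred px [[259. 267.]]
t 5.45 pos [0.5753 0.3234 0.1316] toolx [-0.003 -0.001 -1.   ] tool-y yaw 90.0 q [ 0.46  0.63  1.27 -0.    1.25 -1.11] grip 42.3 F [ 0.9 -1.  -4.6]
translation [ -0.07 -13.99  -0.26]
turn [ 8.66 -0.02  0.03] q6 would be ~ -1.11
turn [-27.34  -0.03  -0.03] q6 would be ~ -1.11
```

View pics/w2.png

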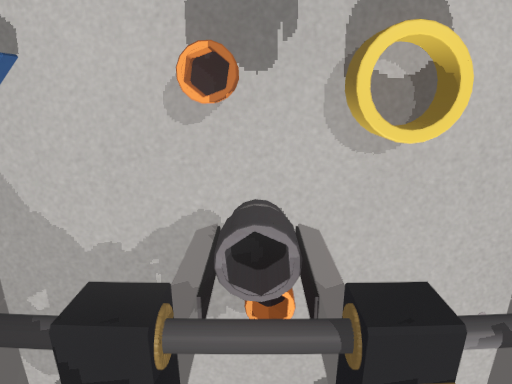

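Emit:
{"api": "arm_command", "payload": {
  "deltas": [
    {"translation":[0,-0.6,0],"turn":[0.5,0,0]},
    {"translation":[0,-2,0],"turn":[1.4,0,0]},
    {"translation":[0,-3.5,0],"turn":[2.6,0,0]},
    {"translation":[0,-5,-0.1],"turn":[3.8,0,0]},
    {"translation":[0,-6.5,-0.1],"turn":[5,0,0]},
    {"translation":[0,-8,-0.1],"turn":[6.2,0,0]},
    {"translation":[0,-9.5,-0.2],"turn":[7.4,0,0]},
    {"translation":[0,-11,-0.2],"turn":[8.2,0,0]},
    {"translation":[0,-12.4,-0.2],"turn":[8.66,0,0]},
    {"translation":[0,-13.4,-0.22],"turn":[8.66,0,0]},
    {"translation":[0,-14.03,-0.22],"turn":[8.66,0,0]},
    {"translation":[0,-14.03,-0.22],"turn":[8.66,0,0]}
  ]
}}

```text
time_s: 6.45
ee_pos: [0.5696, -0.0297, 0.1318]
eef_rot: [-2.298, 1.568, -3.057]
force: [-0.2, -0.3, -4.1]
grip_width: 0.0425
```

Emit:
{"api": "arm_command", "payload": {
  "deltas": [
    {"translation":[0,0,0],"turn":[0,0,0]},
    {"translation":[0,0,0],"turn":[0,0,0]},
    {"translation":[0,0,0],"turn":[0,0,0]},
    {"translation":[0,0,0],"turn":[0,0,0]}
  ]
}}

```text
time_s: 6.78
ee_pos: [0.5703, -0.0259, 0.1332]
eef_rot: [-2.567, 1.57, 2.961]
force: [0.2, 0.2, -2.4]
grip_width: 0.0427
```

```bash
python3 wfit.py socket_m 0.57 -0.027 0.1 w3.png; python3 mv.py 0.5699 -0.0274 0.057 46.7
```

```text
socket_m 0.87 [215. 200. 305. 299.] [ 0.5686 -0.0247] 0.047
socket_m 0.2 [228.  75. 285. 128.] [0.5286 0.026 ] 0.981
pred px [[256. 268.]]
t 6.8833 pos [ 0.5704 -0.0262  0.1334] toolx [-0.  0. -1.] tool-y yaw 46.7 q [-0.11  0.43  1.56  0.    1.15 -0.93] grip 42.5 F [ 0.  -0.1 -3.1]
translation [ 3.06 -0.05  0.02]
turn [ 0.01 -0.    0.  ] q6 would be ~ -0.93
turn [-35.99  -0.    -0.  ] q6 would be ~ -0.93
```

View pics/w3.png

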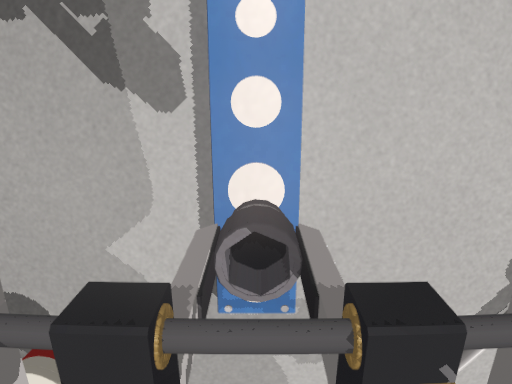

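Run:
```python
from h import *
c,im=shot('wrist')
m=(im.min(2)>190).astype(np.uint8)
k,lab,st,ce=cv2.connectedComponentsWithStats(m)
for i in range(1,k):
    if st[i,4]>300: print(ce[i].round(1),st[i],onz(c,ce[i],.022).round(4))
print(proj(c,[[.4724,.0642,.022],[.5173,.0219,.022],[.5688,-.0264,.022],[.6267,-.0803,.022]]).round(0))
# circle extremes for mark m
for px in [(228,188),(284,188),(256,162)]: print(onz(c,px,.022).round(4))
```

```text
[255.6  16.7] [ 235    0   42   37 1286] [0.4713 0.0651 0.022 ]
[255.8 100.9] [ 231   75   51   52 2039] [0.5155 0.0236 0.022 ]
[255.9 184.2] [ 228  162   57   46 1911] [ 0.5641 -0.0222  0.022 ]
[[256.  19.]
 [256. 104.]
 [256. 192.]
 [257. 276.]]
[ 0.5506 -0.0412  0.022 ]
[ 0.5824 -0.0075  0.022 ]
[ 0.5506 -0.0093  0.022 ]
```

Emit:
{"api": "arm_command", "payload": {
  "deltas": [
    {"translation":[1,-0.02,-0.03],"turn":[0,0,0]},
    {"translation":[1.9,-0.02,-0.03],"turn":[0,0,0]},
    {"translation":[2.5,-0.02,-0.03],"turn":[0,0,0]},
    {"translation":[2.8,-0.02,-0.03],"turn":[0,0,0]},
    {"translation":[2.95,-0.02,-0.03],"turn":[0,0,0]},
    {"translation":[3.05,-0.02,-0.03],"turn":[0,0,0]},
    {"translation":[3.05,-0.02,-0.03],"turn":[0,0,0]},
    {"translation":[3.05,-0.02,-0.03],"turn":[0,0,0]},
    {"translation":[3.05,-0.02,-0.03],"turn":[0,0,0]}
  ]
}}

```text
time_s: 7.68
ee_pos: [0.5699, -0.0268, 0.0581]
eef_rot: [0.599, 1.569, -0.157]
force: [0.6, 0.5, -3.1]
grip_width: 0.0422
```

```bash
python3 mv.py 0.5699 -0.0274 0.057 46.7
```

```text
t 7.6833 pos [ 0.5699 -0.0268  0.0581] toolx [ 0.001 -0.    -1.   ] tool-y yaw 46.7 q [-0.11  0.53  1.61 -0.    1.   -0.93] grip 42.2 F [ 0.6  0.5 -3.1]
translation [ 0.05 -0.02  0.02]
turn [-0.    0.01 -0.01] q6 would be ~ -0.93
turn [ 3.6e+01 -1.0e-02 -2.0e-02] q6 would be ~ -0.93
```

Emit:
{"api": "arm_command", "payload": {
  "deltas": [
    {"translation":[0.05,0,0],"turn":[0,0,0]},
    {"translation":[0.07,0,0],"turn":[0,0,0]},
    {"translation":[0.07,0,0],"turn":[0,0,0]},
    {"translation":[0.07,0,0],"turn":[0,0,0]}
  ]
}}

```text
time_s: 8.02
ee_pos: [0.5697, -0.0268, 0.0559]
eef_rot: [0.617, 1.57, -0.139]
force: [-0.7, 0.5, 0.7]
grip_width: 0.0423
```

Emit:
{"api": "arm_command", "payload": {
  "deltas": [
    {"translation":[0,0,0],"turn":[0,0,0]},
    {"translation":[0,0,0],"turn":[0,0,0]},
    {"translation":[0,0,0],"turn":[0,0,0]},
    {"translation":[0,0,0],"turn":[0,0,0]},
    {"translation":[0,0,0],"turn":[0,0,0]}
  ],
  "gripper": 62
}}

```text
time_s: 8.43
ee_pos: [0.5695, -0.0267, 0.0556]
eef_rot: [0.689, 1.571, -0.067]
force: [0.0, 0.6, 0.8]
grip_width: 0.0618
```

Emit:
{"api": "arm_command", "payload": {
  "deltas": [
    {"translation":[-0.6,0,0],"turn":[0,0,0]},
    {"translation":[-1.6,0,0],"turn":[0,0,0]},
    {"translation":[-2.8,0,0],"turn":[0,0,0]},
    {"translation":[-4,0,0],"turn":[0,0,0]},
    {"translation":[-4.6,0,0],"turn":[0,0,0]},
    {"translation":[-4.6,0,0],"turn":[0,0,0]},
    {"translation":[-4.6,0,0],"turn":[0,0,0]}
  ]
}}

```text
time_s: 9.02
ee_pos: [0.5696, -0.0267, 0.1707]
eef_rot: [0.624, 1.57, -0.132]
force: [-1.4, -0.3, -1.1]
grip_width: 0.0621
```

```bash
python3 wfit.py socket_m 0.5688 -0.0264 0.022 w4.png; python3 mv.py 0.3830 0.2930 0.17 90
```

```text
socket_m 0.88 [229. 160. 285. 221.] [ 0.5685 -0.0257] 0.047
pred px [[257. 195.]]
t 9.1167 pos [ 0.5689 -0.0267  0.1691] toolx [-0.002  0.    -1.   ] tool-y yaw 46.7 q [-0.11  0.39  1.53 -0.    1.22 -0.93] grip 62.0 F [-0.6 -0.1 -0.8]
translation [ -0.02   4.2  -14.18]
turn [-8.66 -0.02  0.01] q6 would be ~ -0.93
turn [2.734e+01 1.000e-02 3.000e-02] q6 would be ~ -0.93
```

View pics/w4.png

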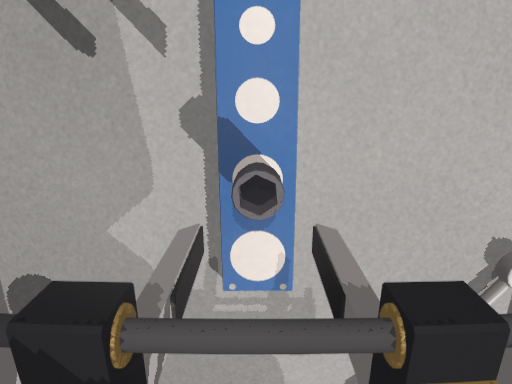

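Emit:
{"api": "arm_command", "payload": {
  "deltas": [
    {"translation":[0,0.4,-1.3],"turn":[0,0,0]},
    {"translation":[0,0.8,-2.8],"turn":[0,0,0]},
    {"translation":[0,1.3,-4.3],"turn":[0,0,0]},
    {"translation":[0,1.7,-5.8],"turn":[0,0,0]},
    {"translation":[0,2.2,-7.3],"turn":[0,0,0]},
    {"translation":[0,2.6,-8.8],"turn":[0,0,0]},
    {"translation":[0,3.1,-10.3],"turn":[0,0,0]},
    {"translation":[0,3.5,-11.8],"turn":[0,0,0]},
    {"translation":[0,3.9,-13.2],"turn":[0,0,0]},
    {"translation":[0,4.2,-14.2],"turn":[0,0,0]},
    {"translation":[0,4.2,-14.2],"turn":[0,0,0]},
    {"translation":[0,4.2,-14.2],"turn":[0,0,0]}
  ],
  "gripper": 48
}}

```text
time_s: 10.12
ee_pos: [0.3823, 0.2937, 0.1693]
eef_rot: [-1.782, 1.569, -2.536]
force: [-0.4, -0.7, 0.6]
grip_width: 0.0479
```

Emit:
{"api": "arm_command", "payload": {
  "deltas": [
    {"translation":[0,0,0],"turn":[0,0,0]},
    {"translation":[0,0,0],"turn":[0,0,0]},
    {"translation":[0,0,0],"turn":[0,0,0]},
    {"translation":[0,0,0],"turn":[0,0,0]}
  ]
}}

```text
time_s: 10.45
ee_pos: [0.3837, 0.2925, 0.1704]
eef_rot: [-1.806, 1.57, -2.564]
force: [-0.5, 0.1, 0.2]
grip_width: 0.0481
```

```bash
python3 wfit.py socket_xs 0.383 0.293 0. w5.png; python3 mv.py 0.3830 0.2930 0.024 46.7
```

```text
socket_xs 0.86 [245. 163. 277. 199.] [0.3828 0.2969] 0.081
pred px [[257. 185.]]
t 10.55 pos [0.3836 0.2928 0.1705] toolx [-0. -0. -1.] tool-y yaw 46.6 q [ 0.58  0.2   1.77  0.    1.16 -0.24] grip 47.9 F [0.1 0.3 0.3]
translation [ 5.86 -0.01 -0.02]
turn [-0.02 -0.    0.  ] q6 would be ~ -0.24
turn [35.98  0.    0.  ] q6 would be ~ -0.24
```

View pics/w5.png

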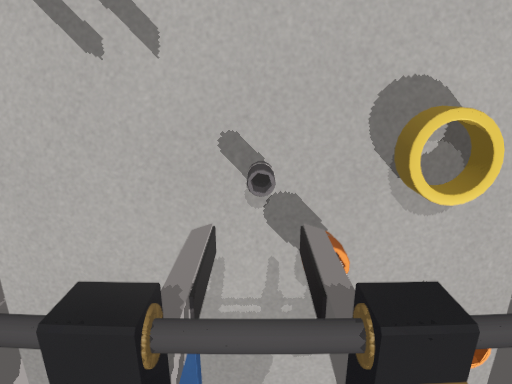

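Emit:
{"api": "arm_command", "payload": {
  "deltas": [
    {"translation":[1,0.06,-0.09],"turn":[0,0,0]},
    {"translation":[2.2,0.06,-0.09],"turn":[0,0,0]},
    {"translation":[3.4,0.06,-0.09],"turn":[0,0,0]},
    {"translation":[4.4,0.06,-0.09],"turn":[0,0,0]},
    {"translation":[5.1,0.06,-0.09],"turn":[0,0,0]},
    {"translation":[5.5,0.06,-0.09],"turn":[0,0,0]},
    {"translation":[5.75,0.06,-0.09],"turn":[0,0,0]},
    {"translation":[5.85,0.06,-0.09],"turn":[0,0,0]},
    {"translation":[5.85,0.06,-0.09],"turn":[0,0,0]},
    {"translation":[5.85,0.06,-0.09],"turn":[0,0,0]},
    {"translation":[5.85,0.06,-0.09],"turn":[0,0,0]}
  ]
}}

```text
time_s: 11.47
ee_pos: [0.3831, 0.2961, 0.0252]
eef_rot: [1.337, 1.569, 0.581]
force: [-0.5, -0.1, 0.2]
grip_width: 0.0475
```

Emit:
{"api": "arm_command", "payload": {
  "deltas": [
    {"translation":[0,0,0],"turn":[0,0,0]},
    {"translation":[0,0,0],"turn":[0,0,0]},
    {"translation":[0,0,0],"turn":[0,0,0]},
    {"translation":[0,0,0],"turn":[0,0,0]},
    {"translation":[0,0,0],"turn":[0,0,0]},
    {"translation":[0,0,0],"turn":[0,0,0]},
    {"translation":[0,0,0],"turn":[0,0,0]}
  ],
  "gripper": 18,
  "force": 25
}}

```text
time_s: 12.05
ee_pos: [0.3828, 0.2959, 0.0244]
eef_rot: [1.328, 1.571, 0.572]
force: [-0.6, -0.7, 3.0]
grip_width: 0.0248
```

Emit:
{"api": "arm_command", "payload": {
  "deltas": [
    {"translation":[-0.5,0,0],"turn":[0,0,0]},
    {"translation":[-1.2,0,0],"turn":[0,0,0]},
    {"translation":[-2.2,0,0],"turn":[0,0,0]},
    {"translation":[-3.2,0,0],"turn":[0,0,0]},
    {"translation":[-4,0,0],"turn":[0,0,0]},
    {"translation":[-4,0,0],"turn":[0,0,0]},
    {"translation":[-4,0,0],"turn":[0,0,0]}
  ]
}}

```text
time_s: 12.63
ee_pos: [0.3828, 0.2959, 0.1244]
eef_rot: [1.355, 1.57, 0.599]
force: [-0.7, -0.8, -1.9]
grip_width: 0.0245
```

```bash
python3 mv.py 0.472 0.0645 0.125 46.7; python3 wfit.py socket_xs 0.383 0.2955 0.1 w6.png
```

```text
t 12.6333 pos [0.3828 0.2959 0.1244] toolx [ 0.001  0.001 -1.   ] tool-y yaw 46.7 q [ 0.58  0.27  1.82  0.    1.06 -0.23] grip 24.5 F [-0.7 -0.8 -1.9]
translation [-0.03 -4.29  8.95]
turn [-0.    0.   -0.01] q6 would be ~ -0.23
turn [ 3.6e+01 -2.0e-02 -0.0e+00] q6 would be ~ -0.23
socket_xs 0.71 [230. 215. 285. 287.] [0.382  0.2966] 0.094
pred px [[257. 267.]]
```

View pics/w6.png

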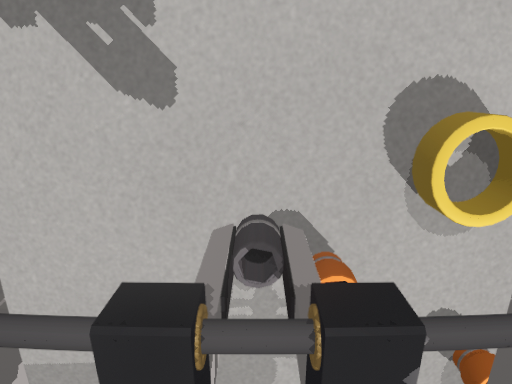

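Emit:
{"api": "arm_command", "payload": {
  "deltas": [
    {"translation":[0,-0.4,0.8],"turn":[0,0,0]},
    {"translation":[0,-0.9,1.9],"turn":[0,0,0]},
    {"translation":[0,-1.5,3.2],"turn":[0,0,0]},
    {"translation":[0,-2.1,4.5],"turn":[0,0,0]},
    {"translation":[0,-2.8,5.8],"turn":[0,0,0]},
    {"translation":[0,-3.4,7.1],"turn":[0,0,0]},
    {"translation":[0,-3.9,8.2],"turn":[0,0,0]},
    {"translation":[0,-4.29,8.99],"turn":[0,0,0]},
    {"translation":[0,-4.29,8.99],"turn":[0,0,0]},
    {"translation":[0,-4.29,8.99],"turn":[0,0,0]},
    {"translation":[0,-4.29,8.99],"turn":[0,0,0]},
    {"translation":[0,-4.29,8.99],"turn":[0,0,0]}
  ]
}}

```text
time_s: 13.73
ee_pos: [0.4721, 0.0644, 0.1237]
eef_rot: [-2.399, 1.57, 3.129]
force: [-0.3, 0.4, -1.9]
grip_width: 0.0245
```

```bash
python3 mv.py 0.4727 0.0638 0.0465 46.7; python3 wfit.py socket_xs 0.472 0.0645 0.1 w7.png
```

```text
t 13.7333 pos [0.4721 0.0644 0.1237] toolx [-0.001  0.    -1.   ] tool-y yaw 46.7 q [ 0.06  0.25  1.83  0.    1.06 -0.76] grip 24.5 F [-0.3  0.4 -1.9]
translation [3.09 0.   0.04]
turn [ 0.01 -0.01  0.01] q6 would be ~ -0.76
turn [-3.599e+01 -1.000e-02 -2.000e-02] q6 would be ~ -0.76
socket_xs 0.97 [228. 216. 286. 290.] [0.4713 0.065 ] 0.078
pred px [[258. 266.]]
```

View pics/w7.png

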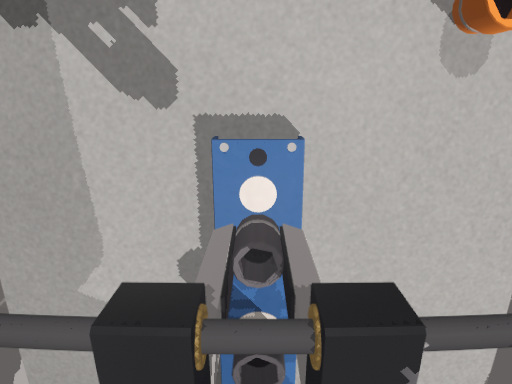

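Emit:
{"api": "arm_command", "payload": {
  "deltas": [
    {"translation":[1,0,0.03],"turn":[0,0,0]},
    {"translation":[1.9,0,0.03],"turn":[0,0,0]},
    {"translation":[2.5,0,0.03],"turn":[0,0,0]},
    {"translation":[2.8,0,0.03],"turn":[0,0,0]},
    {"translation":[2.95,0,0.03],"turn":[0,0,0]},
    {"translation":[3.03,0,0.03],"turn":[0,0,0]},
    {"translation":[3.08,0,0.03],"turn":[0,0,0]},
    {"translation":[3.1,0,0.03],"turn":[0,0,0]},
    {"translation":[3.1,0,0.03],"turn":[0,0,0]},
    {"translation":[3.1,0,0.03],"turn":[0,0,0]},
    {"translation":[3.1,0,0.03],"turn":[0,0,0]}
  ]
}}

```text
time_s: 14.75
ee_pos: [0.4733, 0.0631, 0.0472]
eef_rot: [0.774, 1.57, 0.018]
force: [0.1, -0.4, -0.8]
grip_width: 0.0247
```

Emit:
{"api": "arm_command", "payload": {
  "deltas": [
    {"translation":[0,0,0],"turn":[0,0,0]},
    {"translation":[0,0,0],"turn":[0,0,0]},
    {"translation":[0,0,0],"turn":[0,0,0]},
    {"translation":[0,0,0],"turn":[0,0,0]},
    {"translation":[0,0,0],"turn":[0,0,0]}
  ],
  "gripper": 46
}}

```text
time_s: 15.17
ee_pos: [0.4732, 0.0631, 0.0468]
eef_rot: [0.929, 1.571, 0.173]
force: [0.3, 0.0, -0.2]
grip_width: 0.046
```

Emit:
{"api": "arm_command", "payload": {
  "deltas": [
    {"translation":[-0.6,0,0],"turn":[0,0,0]},
    {"translation":[-1.6,0,0],"turn":[0,0,0]},
    {"translation":[-2.8,0,0],"turn":[0,0,0]},
    {"translation":[-4,0,0],"turn":[0,0,0]},
    {"translation":[-5,0,0],"turn":[0,0,0]},
    {"translation":[-5,0,0],"turn":[0,0,0]},
    {"translation":[-5,0,0],"turn":[0,0,0]}
  ]
}}

```text
time_s: 15.75
ee_pos: [0.4735, 0.0631, 0.1727]
eef_rot: [0.813, 1.568, 0.057]
force: [-0.2, 0.5, -0.4]
grip_width: 0.0459
```

```bash
python3 mv.py 0.476 -0.417 0.17 46.7; python3 mv.py 0.476 -0.417 0.17 90;python3 wfit.py socket_xs 0.472 0.0645 0.022 w8.png
```

```text
t 15.75 pos [0.4735 0.0631 0.1727] toolx [ 0.002  0.    -1.   ] tool-y yaw 46.7 q [ 0.06  0.19  1.78  0.    1.16 -0.76] grip 45.9 F [-0.2  0.5 -0.4]
translation [  0.1  -13.9   13.25]
turn [-0.    0.02 -0.02] q6 would be ~ -0.76
turn [ 3.6e+01 -3.0e-02 -3.0e-02] q6 would be ~ -0.76
t 15.75 pos [0.4735 0.0631 0.1727] toolx [ 0.002  0.    -1.   ] tool-y yaw 46.7 q [ 0.06  0.19  1.78  0.    1.16 -0.76] grip 45.9 F [-0.2  0.5 -0.4]
translation [  0.1  -13.9   13.25]
turn [-8.66  0.03 -0.01] q6 would be ~ -0.76
turn [ 2.734e+01 -1.000e-02 -3.000e-02] q6 would be ~ -0.76
socket_xs 0.79 [241. 168. 274. 208.] [0.473  0.0633] 0.062
pred px [[257. 190.]]
```

View pics/w8.png

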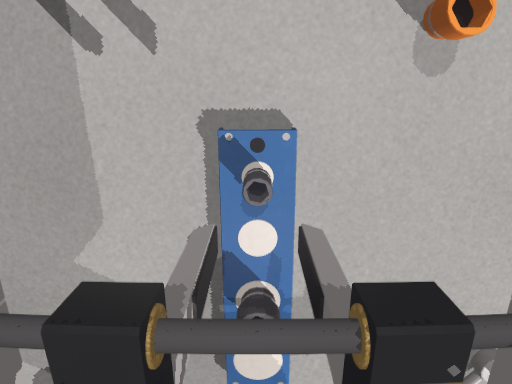

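Emit:
{"api": "arm_command", "payload": {
  "deltas": [
    {"translation":[0.1,-1,0.95],"turn":[0,0,0]},
    {"translation":[0.1,-2.1,2.0],"turn":[0,0,0]},
    {"translation":[0.1,-3.2,3.05],"turn":[0,0,0]},
    {"translation":[0.1,-4.3,4.1],"turn":[0,0,0]},
    {"translation":[0.1,-5.4,5.15],"turn":[0,0,0]},
    {"translation":[0.1,-6.5,6.2],"turn":[0,0,0]},
    {"translation":[0.1,-7.6,7.25],"turn":[0,0,0]},
    {"translation":[0.1,-8.7,8.3],"turn":[0,0,0]},
    {"translation":[0.1,-9.8,9.35],"turn":[0,0,0]},
    {"translation":[0.1,-10.9,10.4],"turn":[0,0,0]},
    {"translation":[0.1,-12,11.45],"turn":[0,0,0]},
    {"translation":[0.1,-13.1,12.5],"turn":[0,0,0]}
  ],
  "gripper": 58
}}

```text
time_s: 16.85
ee_pos: [0.475, -0.3912, 0.1674]
eef_rot: [3.141, 1.568, 2.384]
force: [-0.3, 0.8, -0.4]
grip_width: 0.0579
```

Emit:
{"api": "arm_command", "payload": {
  "deltas": [
    {"translation":[0,-0.5,0.45],"turn":[0,0,0]},
    {"translation":[0,-0.8,0.75],"turn":[0,0,0]},
    {"translation":[0,-0.8,0.75],"turn":[0,0,0]},
    {"translation":[0,-0.8,0.75],"turn":[0,0,0]},
    {"translation":[0,-0.8,0.75],"turn":[0,0,0]},
    {"translation":[0,-0.8,0.75],"turn":[0,0,0]}
  ]
}}

```text
time_s: 17.35
ee_pos: [0.4761, -0.4157, 0.1694]
eef_rot: [2.282, 1.571, 1.527]
force: [0.5, 0.8, -0.2]
grip_width: 0.058
```

```bash
python3 wfit.py socket_s 0.476 -0.417 0.0 w9.png; python3 mv.py 0.476 -0.417 0.03 46.7
```

```text
socket_s 0.73 [236. 161. 274. 201.] [ 0.4719 -0.4165] 0.092
socket_s 0.71 [250.   0. 318.  39.] [ 0.3879 -0.3043] 0.461
pred px [[256. 189.]]
t 17.45 pos [ 0.476  -0.4161  0.1696] toolx [ 0. -0. -1.] tool-y yaw 46.7 q [-0.78  0.53  1.33  0.    1.28 -1.59] grip 57.7 F [ 0.5 -0.1  0.7]
translation [ 5.58 -0.03  0.02]
turn [ 0.01  0.   -0.  ] q6 would be ~ -1.59
turn [-35.99   0.     0.  ] q6 would be ~ -1.59
```

View pics/w9.png

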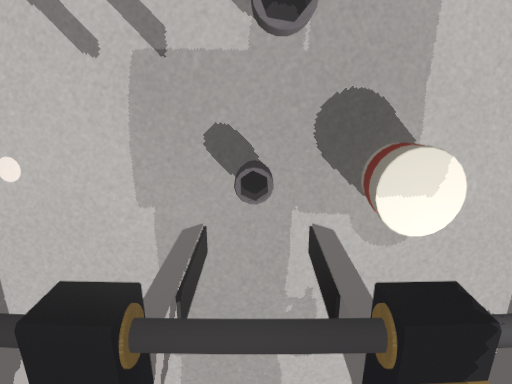

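Emit:
{"api": "arm_command", "payload": {
  "deltas": [
    {"translation":[1,-0.08,-0.07],"turn":[0,0,0]},
    {"translation":[2.2,-0.08,-0.07],"turn":[0,0,0]},
    {"translation":[3.4,-0.08,-0.07],"turn":[0,0,0]},
    {"translation":[4.3,-0.08,-0.07],"turn":[0,0,0]},
    {"translation":[5,-0.08,-0.07],"turn":[0,0,0]},
    {"translation":[5.4,-0.08,-0.07],"turn":[0,0,0]},
    {"translation":[5.58,-0.08,-0.07],"turn":[0,0,0]},
    {"translation":[5.58,-0.08,-0.07],"turn":[0,0,0]},
    {"translation":[5.58,-0.08,-0.07],"turn":[0,0,0]},
    {"translation":[5.58,-0.08,-0.07],"turn":[0,0,0]}
  ]
}}

```text
time_s: 18.28
ee_pos: [0.4735, -0.4176, 0.0312]
eef_rot: [-0.027, 1.569, -0.783]
force: [0.8, -0.9, 0.4]
grip_width: 0.0583
```

Emit:
{"api": "arm_command", "payload": {
  "deltas": [
    {"translation":[0,0,0],"turn":[0,0,0]},
    {"translation":[0,0,0],"turn":[0,0,0]},
    {"translation":[0,0,0],"turn":[0,0,0]},
    {"translation":[0,0,0],"turn":[0,0,0]},
    {"translation":[0,0,0],"turn":[0,0,0]},
    {"translation":[0,0,0],"turn":[0,0,0]},
    {"translation":[0,0,0],"turn":[0,0,0]}
  ],
  "gripper": 28,
  "force": 28
}}

```text
time_s: 18.87
ee_pos: [0.4731, -0.4173, 0.0301]
eef_rot: [-0.152, 1.57, -0.908]
force: [-1.0, 0.6, 3.9]
grip_width: 0.0341
```

Emit:
{"api": "arm_command", "payload": {
  "deltas": [
    {"translation":[-0.5,0,0],"turn":[0,0,0]},
    {"translation":[-1.2,0,0],"turn":[0,0,0]},
    {"translation":[-2.2,0,0],"turn":[0,0,0]},
    {"translation":[-3.2,0,0],"turn":[0,0,0]},
    {"translation":[-4.4,0,0],"turn":[0,0,0]},
    {"translation":[-4.8,0,0],"turn":[0,0,0]},
    {"translation":[-4.8,0,0],"turn":[0,0,0]},
    {"translation":[-4.8,0,0],"turn":[0,0,0]}
  ]
}}

```text
time_s: 19.53
ee_pos: [0.4728, -0.417, 0.149]
eef_rot: [-3.021, 1.57, 2.506]
force: [0.4, 0.0, -1.9]
grip_width: 0.0345
```

```bash
python3 mv.py 0.5165 0.0226 0.15 46.7; python3 wfit.py socket_s 0.4735 -0.4165 0.12 w10.png
```

```text
t 19.5333 pos [ 0.4728 -0.417   0.149 ] toolx [-0.  0. -1.] tool-y yaw 46.7 q [-0.78  0.54  1.36 -0.    1.24 -1.6 ] grip 34.5 F [ 0.4  0.  -1.9]
translation [ -0.03  13.99 -10.79]
turn [-0.   -0.01  0.  ] q6 would be ~ -1.6
turn [3.6e+01 0.0e+00 1.0e-02] q6 would be ~ -1.6
socket_s 0.92 [254.   0. 325.  34.] [ 0.3915 -0.3208] 0.616
socket_s 0.69 [223. 207. 290. 293.] [ 0.4711 -0.4157] 0.081
pred px [[259. 266.]]
```

View pics/w10.png

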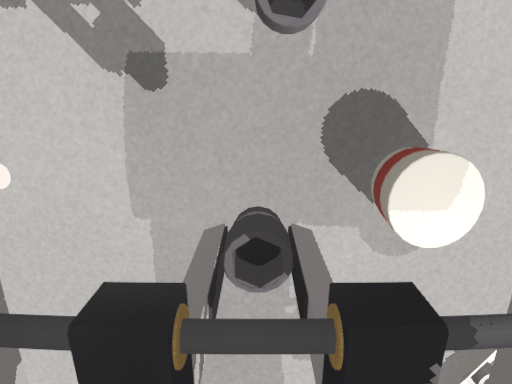

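Emit:
{"api": "arm_command", "payload": {
  "deltas": [
    {"translation":[0,0.6,-0.45],"turn":[0,0,0]},
    {"translation":[0,1.7,-1.3],"turn":[0,0,0]},
    {"translation":[0,2.9,-2.2],"turn":[0,0,0]},
    {"translation":[0,4.1,-3.15],"turn":[0,0,0]},
    {"translation":[0,5.3,-4.07],"turn":[0,0,0]},
    {"translation":[0,6.5,-5],"turn":[0,0,0]},
    {"translation":[0,7.7,-5.92],"turn":[0,0,0]},
    {"translation":[0,8.9,-6.84],"turn":[0,0,0]},
    {"translation":[0,10.1,-7.76],"turn":[0,0,0]},
    {"translation":[0,11.3,-8.68],"turn":[0,0,0]},
    {"translation":[0,12.4,-9.53],"turn":[0,0,0]},
    {"translation":[0,13.3,-10.2],"turn":[0,0,0]}
  ]
}}

```text
time_s: 20.63
ee_pos: [0.5149, 0.0021, 0.1483]
eef_rot: [-2.516, 1.568, 3.012]
force: [-0.1, -0.5, -1.6]
grip_width: 0.0344
```

Emit:
{"api": "arm_command", "payload": {
  "deltas": [
    {"translation":[0,0.5,-0.4],"turn":[0,0,0]},
    {"translation":[0,0.7,-0.55],"turn":[0,0,0]},
    {"translation":[0,0.7,-0.55],"turn":[0,0,0]},
    {"translation":[0,0.7,-0.55],"turn":[0,0,0]},
    {"translation":[0,0.7,-0.55],"turn":[0,0,0]},
    {"translation":[0,0.7,-0.55],"turn":[0,0,0]}
  ]
}}

```text
time_s: 21.13
ee_pos: [0.5176, 0.0207, 0.1495]
eef_rot: [-2.165, 1.57, -2.923]
force: [-0.8, -0.7, -1.7]
grip_width: 0.0342
```

```bash
python3 mv.py 0.5173 0.0217 0.0525 46.7; python3 wfit.py socket_s 0.5166 0.0225 0.12 w11.png
```

```text
t 21.1333 pos [0.5176 0.0207 0.1495] toolx [-0. -0. -1.] tool-y yaw 46.6 q [-0.03  0.31  1.7  -0.    1.14 -0.84] grip 34.2 F [-0.8 -0.7 -1.7]
translation [ 3.88  0.02 -0.03]
turn [-0.02 -0.    0.  ] q6 would be ~ -0.84
turn [3.598e+01 1.000e-02 0.000e+00] q6 would be ~ -0.84
socket_s 0.76 [232. 284. 288. 309.] [0.5882 0.0213] 1.0
socket_s 0.6 [224. 208. 291. 290.] [0.5161 0.0218] 0.067
pred px [[259. 261.]]
```

View pics/w11.png

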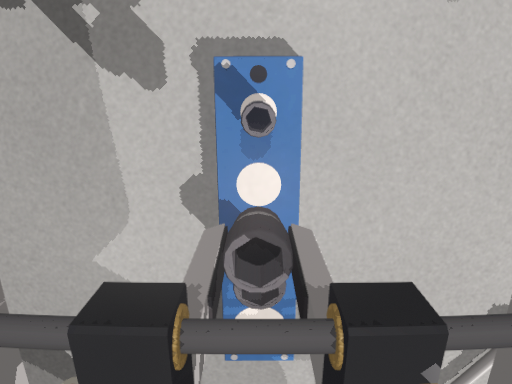

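Emit:
{"api": "arm_command", "payload": {
  "deltas": [
    {"translation":[1,0.02,-0.01],"turn":[0,0,0]},
    {"translation":[2,0.02,-0.01],"turn":[0,0,0]},
    {"translation":[2.9,0.02,-0.01],"turn":[0,0,0]},
    {"translation":[3.4,0.02,-0.01],"turn":[0,0,0]},
    {"translation":[3.65,0.02,-0.01],"turn":[0,0,0]},
    {"translation":[3.8,0.02,-0.01],"turn":[0,0,0]},
    {"translation":[3.86,0.02,-0.01],"turn":[0,0,0]},
    {"translation":[3.9,0.02,-0.01],"turn":[0,0,0]},
    {"translation":[3.9,0.02,-0.01],"turn":[0,0,0]},
    {"translation":[3.9,0.02,-0.01],"turn":[0,0,0]},
    {"translation":[3.9,0.02,-0.01],"turn":[0,0,0]}
  ]
}}

```text
time_s: 22.15
ee_pos: [0.5181, 0.0223, 0.0528]
eef_rot: [0.737, 1.57, -0.019]
force: [-0.7, -0.2, -1.4]
grip_width: 0.0341
```

Emit:
{"api": "arm_command", "payload": {
  "deltas": [
    {"translation":[0,0,0],"turn":[0,0,0]},
    {"translation":[0,0,0],"turn":[0,0,0]},
    {"translation":[0,0,0],"turn":[0,0,0]},
    {"translation":[0,0,0],"turn":[0,0,0]},
    {"translation":[0,0,0],"turn":[0,0,0]}
  ],
  "gripper": 55
}}

```text
time_s: 22.57
ee_pos: [0.5179, 0.0223, 0.0524]
eef_rot: [0.671, 1.571, -0.086]
force: [-0.5, -0.1, -0.5]
grip_width: 0.055
```

Emit:
{"api": "arm_command", "payload": {
  "deltas": [
    {"translation":[-0.6,0,0],"turn":[0,0,0]},
    {"translation":[-1.6,0,0],"turn":[0,0,0]},
    {"translation":[-2.8,0,0],"turn":[0,0,0]},
    {"translation":[-4,0,0],"turn":[0,0,0]},
    {"translation":[-4.7,0,0],"turn":[0,0,0]},
    {"translation":[-4.7,0,0],"turn":[0,0,0]},
    {"translation":[-4.7,0,0],"turn":[0,0,0]}
  ]
}}

```text
time_s: 23.15
ee_pos: [0.518, 0.0223, 0.1701]
eef_rot: [0.754, 1.569, -0.002]
force: [-0.3, 0.6, -1.3]
grip_width: 0.0549
```

```bash
python3 mv.py 0.381 -0.30 0.17 46.7; python3 wfit.py socket_s 0.5166 0.0225 0.022 w12.png
```

```text
t 23.15 pos [0.518  0.0223 0.1701] toolx [ 0.001 -0.    -1.   ] tool-y yaw 46.7 q [-0.03  0.28  1.68  0.    1.18 -0.84] grip 54.9 F [-0.3  0.6 -1.3]
translation [ -0.   -13.14   4.86]
turn [-0.    0.01 -0.01] q6 would be ~ -0.84
turn [ 3.6e+01 -2.0e-02 -2.0e-02] q6 would be ~ -0.84
socket_s 0.79 [233. 233. 284. 296.] [ 0.5684 -0.027 ] 0.3
socket_s 0.74 [236. 167. 280. 212.] [0.5173 0.023 ] 0.052
pred px [[256. 193.]]
```

View pics/w12.png

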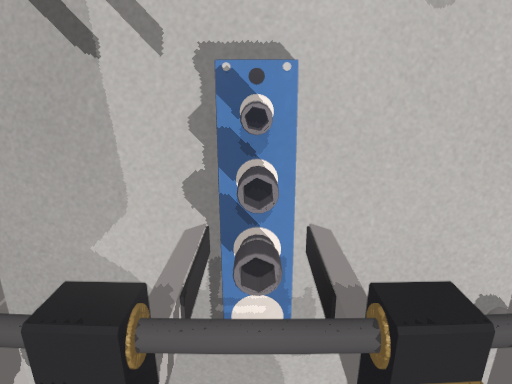

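Emit:
{"api": "arm_command", "payload": {
  "deltas": [
    {"translation":[0,-1.3,0.48],"turn":[0,0,0]},
    {"translation":[0,-2.7,1.0],"turn":[0,0,0]},
    {"translation":[0,-4.1,1.52],"turn":[0,0,0]},
    {"translation":[0,-5.5,2.04],"turn":[0,0,0]},
    {"translation":[0,-6.9,2.55],"turn":[0,0,0]},
    {"translation":[0,-8.3,3.07],"turn":[0,0,0]},
    {"translation":[0,-9.7,3.6],"turn":[0,0,0]},
    {"translation":[0,-11.1,4.1],"turn":[0,0,0]},
    {"translation":[0,-12.4,4.6],"turn":[0,0,0]},
    {"translation":[0,-13.14,4.86],"turn":[0,0,0]},
    {"translation":[0,-13.14,4.86],"turn":[0,0,0]},
    {"translation":[0,-13.14,4.86],"turn":[0,0,0]}
  ],
  "gripper": 75
}}

```text
time_s: 24.25
ee_pos: [0.3801, -0.3003, 0.1684]
eef_rot: [3.12, 1.568, 2.362]
force: [0.7, 0.0, -0.8]
grip_width: 0.0748
```

Emit:
{"api": "arm_command", "payload": {
  "deltas": [
    {"translation":[0,0,0],"turn":[0,0,0]},
    {"translation":[0,0,0],"turn":[0,0,0]},
    {"translation":[0,0,0],"turn":[0,0,0]},
    {"translation":[0,0,0],"turn":[0,0,0]}
  ]
}}

```text
time_s: 24.58
ee_pos: [0.3812, -0.2994, 0.1697]
eef_rot: [-3.035, 1.571, 2.494]
force: [-0.7, 0.7, -0.8]
grip_width: 0.0751
```

```bash
python3 wfit.py socket_l 0.381 -0.30 0.0 w13.png; python3 mv.py 0.381 -0.30 0.038 46.7
```

```text
socket_l 0.93 [227. 153. 290. 218.] [ 0.379  -0.2973] 0.043
pred px [[257. 192.]]
t 24.6833 pos [ 0.3811 -0.2996  0.1698] toolx [ 0. -0. -1.] tool-y yaw 46.7 q [-0.74  0.21  1.77 -0.    1.16 -1.56] grip 74.8 F [-0.4  0.7  0.6]
translation [ 5.27 -0.01  0.01]
turn [0. 0. 0.] q6 would be ~ -1.56
turn [-36.  -0.   0.] q6 would be ~ -1.56
```

View pics/w13.png

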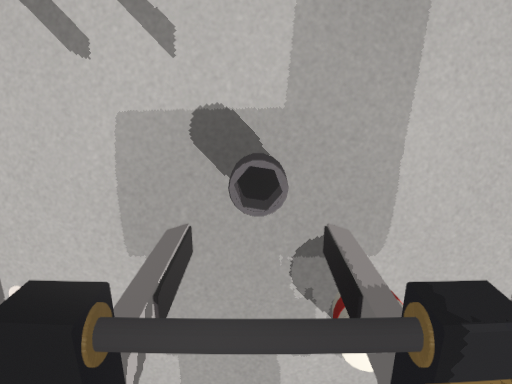

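Emit:
{"api": "arm_command", "payload": {
  "deltas": [
    {"translation":[1,0.01,-0.09],"turn":[0,0,0]},
    {"translation":[2.2,0.01,-0.09],"turn":[0,0,0]},
    {"translation":[3.3,0.01,-0.09],"turn":[0,0,0]},
    {"translation":[4.2,0.01,-0.09],"turn":[0,0,0]},
    {"translation":[4.8,0.01,-0.09],"turn":[0,0,0]},
    {"translation":[5.1,0.01,-0.09],"turn":[0,0,0]},
    {"translation":[5.27,0.01,-0.09],"turn":[0,0,0]},
    {"translation":[5.27,0.01,-0.09],"turn":[0,0,0]},
    {"translation":[5.27,0.01,-0.09],"turn":[0,0,0]},
    {"translation":[5.27,0.01,-0.09],"turn":[0,0,0]}
  ]
}}

```text
time_s: 25.52
ee_pos: [0.3798, -0.2986, 0.039]
eef_rot: [0.021, 1.569, -0.735]
force: [-0.4, -0.6, -0.3]
grip_width: 0.0749
```

Emit:
{"api": "arm_command", "payload": {
  "deltas": [
    {"translation":[0,0,0],"turn":[0,0,0]},
    {"translation":[0,0,0],"turn":[0,0,0]},
    {"translation":[0,0,0],"turn":[0,0,0]},
    {"translation":[0,0,0],"turn":[0,0,0]},
    {"translation":[0,0,0],"turn":[0,0,0]},
    {"translation":[0,0,0],"turn":[0,0,0]},
    {"translation":[0,0,0],"turn":[0,0,0]}
  ],
  "gripper": 42,
  "force": 40
}}

```text
time_s: 26.1
ee_pos: [0.3795, -0.2983, 0.0382]
eef_rot: [0.276, 1.57, -0.48]
force: [0.5, 1.9, 5.3]
grip_width: 0.0498
```

Emit:
{"api": "arm_command", "payload": {
  "deltas": [
    {"translation":[-0.4,0,0],"turn":[0,0,0]},
    {"translation":[-1.0,0,0],"turn":[0,0,0]},
    {"translation":[-2,0,0],"turn":[0,0,0]},
    {"translation":[-3.2,0,0],"turn":[0,0,0]},
    {"translation":[-4.2,0,0],"turn":[0,0,0]},
    {"translation":[-4.9,0,0],"turn":[0,0,0]},
    {"translation":[-5.2,0,0],"turn":[0,0,0]},
    {"translation":[-5.2,0,0],"turn":[0,0,0]},
    {"translation":[-5.2,0,0],"turn":[0,0,0]}
  ]
}}

```text
time_s: 26.85
ee_pos: [0.379, -0.298, 0.1672]
eef_rot: [-3.085, 1.57, 2.442]
force: [-0.6, 0.3, -6.0]
grip_width: 0.0497
```

```bash
python3 mv.py 0.6265 -0.0800 0.168 46.7; python3 wfit.py socket_l 0.3797 -0.298 0.13 w14.png
```

```text
t 26.85 pos [ 0.379  -0.298   0.1672] toolx [-0.001  0.001 -1.   ] tool-y yaw 46.7 q [-0.74  0.21  1.78 -0.    1.16 -1.56] grip 49.7 F [-0.6  0.3 -6. ]
translation [-0.04 13.14  1.22]
turn [-0.   -0.01  0.  ] q6 would be ~ -1.56
turn [3.6e+01 0.0e+00 2.0e-02] q6 would be ~ -1.56
pred px [[259. 270.]]
```

View pics/w14.png

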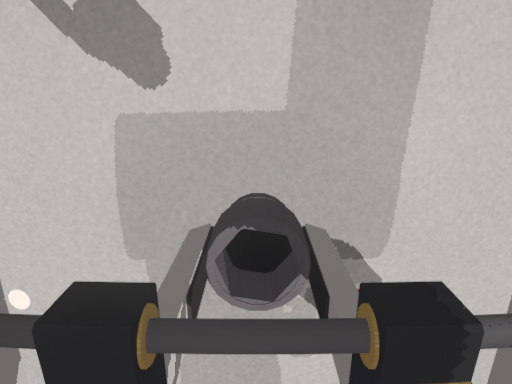

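Emit:
{"api": "arm_command", "payload": {
  "deltas": [
    {"translation":[0,0.6,0.05],"turn":[0,0,0]},
    {"translation":[0,1.6,0.15],"turn":[0,0,0]},
    {"translation":[0,2.8,0.26],"turn":[0,0,0]},
    {"translation":[0,4.0,0.37],"turn":[0,0,0]},
    {"translation":[0,5.2,0.49],"turn":[0,0,0]},
    {"translation":[0,6.4,0.6],"turn":[0,0,0]},
    {"translation":[0,7.6,0.71],"turn":[0,0,0]},
    {"translation":[0,8.8,0.82],"turn":[0,0,0]},
    {"translation":[0,10,0.94],"turn":[0,0,0]},
    {"translation":[0,11.2,1.05],"turn":[0,0,0]},
    {"translation":[0,12.2,1.14],"turn":[0,0,0]},
    {"translation":[0,13.14,1.24],"turn":[0,0,0]}
  ]
}}

```text
time_s: 27.95
ee_pos: [0.6278, -0.0791, 0.166]
eef_rot: [-2.591, 1.568, 2.936]
force: [-0.1, 0.8, -5.6]
grip_width: 0.0501
```

Emit:
{"api": "arm_command", "payload": {
  "deltas": [
    {"translation":[0,0,0],"turn":[0,0,0]},
    {"translation":[0,0,0],"turn":[0,0,0]},
    {"translation":[0,0,0],"turn":[0,0,0]},
    {"translation":[0,0,0],"turn":[0,0,0]},
    {"translation":[0,0,0],"turn":[0,0,0]}
  ]
}}

```text
time_s: 28.37
ee_pos: [0.6268, -0.0813, 0.1678]
eef_rot: [-2.433, 1.57, 3.093]
force: [-0.3, -0.5, -5.3]
grip_width: 0.05
```

```bash
python3 mv.py 0.6272 -0.0807 0.0605 46.7; python3 wfit.py socket_l 0.6265 -0.08 0.13 w15.png
```

```text
t 28.3667 pos [ 0.6268 -0.0813  0.1678] toolx [-0.001  0.    -1.   ] tool-y yaw 46.6 q [-0.19  0.53  1.33 -0.    1.28 -1.  ] grip 50.0 F [-0.3 -0.5 -5.3]
translation [ 4.29  0.03 -0.  ]
turn [-0.02 -0.    0.  ] q6 would be ~ -1.0
turn [3.598e+01 1.000e-02 1.000e-02] q6 would be ~ -1.0
socket_l 0.98 [233.   2. 282.  21.] [0.5021 0.0327] 1.0
socket_l 0.69 [230.  61. 290. 121.] [ 0.5808 -0.0161] 0.942
socket_l 0.56 [202. 190. 309. 310.] [ 0.6258 -0.0808] 0.043
socket_l 0.46 [232.   4. 283.  24.] [0.5267 0.038 ] 1.0
pred px [[259. 266.]]
```

View pics/w15.png

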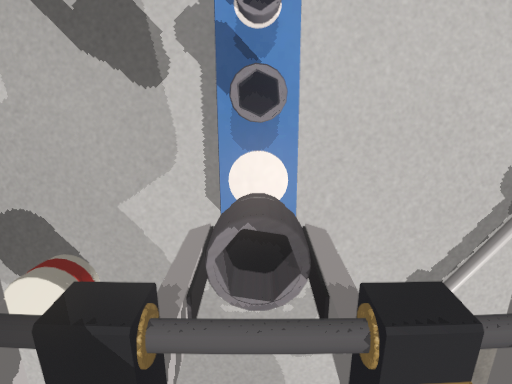

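Emit:
{"api": "arm_command", "payload": {
  "deltas": [
    {"translation":[1,0.03,0],"turn":[0,0,0]},
    {"translation":[2.2,0.03,0],"turn":[0,0,0]},
    {"translation":[3.2,0.03,0],"turn":[0,0,0]},
    {"translation":[3.8,0.03,0],"turn":[0,0,0]},
    {"translation":[4.1,0.03,0],"turn":[0,0,0]},
    {"translation":[4.22,0.03,0],"turn":[0,0,0]},
    {"translation":[4.28,0.03,0],"turn":[0,0,0]},
    {"translation":[4.31,0.03,0],"turn":[0,0,0]},
    {"translation":[4.31,0.03,0],"turn":[0,0,0]},
    {"translation":[4.31,0.03,0],"turn":[0,0,0]},
    {"translation":[4.31,0.03,0],"turn":[0,0,0]}
  ]
}}

```text
time_s: 29.38
ee_pos: [0.6281, -0.0801, 0.061]
eef_rot: [0.571, 1.57, -0.185]
force: [-0.7, -0.4, -5.2]
grip_width: 0.0503
```

Emit:
{"api": "arm_command", "payload": {
  "deltas": [
    {"translation":[0,0,0],"turn":[0,0,0]},
    {"translation":[0,0,0],"turn":[0,0,0]},
    {"translation":[0,0,0],"turn":[0,0,0]},
    {"translation":[0,0,0],"turn":[0,0,0]},
    {"translation":[0,0,0],"turn":[0,0,0]}
  ],
  "gripper": 72
}}

```text
time_s: 29.8
ee_pos: [0.628, -0.0801, 0.0605]
eef_rot: [0.54, 1.57, -0.216]
force: [-0.7, 0.6, -0.1]
grip_width: 0.0718
```

Emit:
{"api": "arm_command", "payload": {
  "deltas": [
    {"translation":[-0.6,0,0],"turn":[0,0,0]},
    {"translation":[-1.6,0,0],"turn":[0,0,0]},
    {"translation":[-2.8,0,0],"turn":[0,0,0]},
    {"translation":[-4,0,0],"turn":[0,0,0]},
    {"translation":[-5,0,0],"turn":[0,0,0]},
    {"translation":[-6,0,0],"turn":[0,0,0]},
    {"translation":[-6.5,0,0],"turn":[0,0,0]},
    {"translation":[-6.5,0,0],"turn":[0,0,0]},
    {"translation":[-6.5,0,0],"turn":[0,0,0]}
  ]
}}

```text
time_s: 30.55
ee_pos: [0.6278, -0.08, 0.2227]
eef_rot: [0.583, 1.57, -0.173]
force: [0.4, 0.0, -0.9]
grip_width: 0.0721
```

```bash
python3 mv.py 0.4 0.35 0.3 46.7; python3 wfit.py socket_l 0.6267 -0.0803 0.022 w16.png; python3 -c "
from h import *
shot('scene','scene2.png')"
```

```text
t 30.55 pos [ 0.6278 -0.08    0.2227] toolx [ 0.001 -0.    -1.   ] tool-y yaw 46.7 q [-0.18  0.49  1.26  0.    1.39 -1.  ] grip 72.1 F [ 0.4  0.  -0.9]
translation [ -3.1    6.26 -18.43]
turn [-0.    0.01 -0.  ] q6 would be ~ -1.0
turn [ 3.6e+01 -1.0e-02 -1.0e-02] q6 would be ~ -1.0
socket_l 0.96 [229. 146. 286. 208.] [ 0.6274 -0.0791] 0.025
socket_l 0.85 [237.   1. 276.  34.] [0.5143 0.0326] 0.925
socket_l 0.61 [232.  71. 283. 117.] [ 0.5727 -0.0287] 0.538
pred px [[256. 181.]]
```

View pics/w16.png

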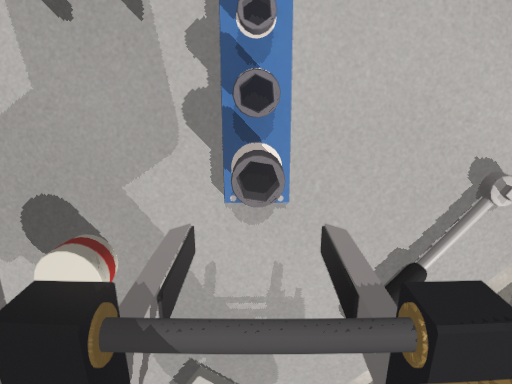

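View pics/scene2.png

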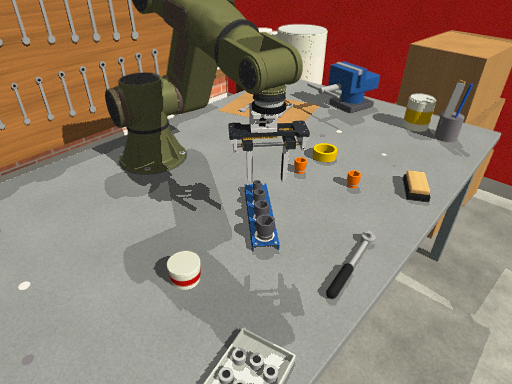

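Socket l stands at (258,180) on mark 4; the scene view shows all four on the rail around (262,212). I'm moving the arm aside for an unobstructed check.

Emit:
{"api": "arm_command", "payload": {
  "deltas": [
    {"translation":[-2,0.4,-0.8],"turn":[0,0,0]},
    {"translation":[-3,0.8,-2.0],"turn":[0,0,0]},
    {"translation":[-3,1.2,-3.4],"turn":[0,0,0]},
    {"translation":[-3,1.7,-4.9],"turn":[0,0,0]},
    {"translation":[-3,2.2,-6.4],"turn":[0,0,0]},
    {"translation":[-3,2.7,-7.9],"turn":[0,0,0]},
    {"translation":[-3,3.2,-9.4],"turn":[0,0,0]},
    {"translation":[-3,3.7,-10.9],"turn":[0,0,0]},
    {"translation":[-3,4.2,-12.4],"turn":[0,0,0]},
    {"translation":[-3,4.7,-13.9],"turn":[0,0,0]},
    {"translation":[-3,5.2,-15.4],"turn":[0,0,0]},
    {"translation":[-3,5.7,-16.9],"turn":[0,0,0]}
  ]
}}

```text
time_s: 31.7
ee_pos: [0.4168, 0.3149, 0.2969]
eef_rot: [-1.79, 1.569, -2.546]
force: [1.1, 0.3, 0.0]
grip_width: 0.0722
```

Emit:
{"api": "arm_command", "payload": {
  "deltas": [
    {"translation":[0,0.5,-1.5],"turn":[0,0,0]},
    {"translation":[0,0.5,-1.5],"turn":[0,0,0]},
    {"translation":[0,0.5,-1.5],"turn":[0,0,0]},
    {"translation":[0,0.5,-1.5],"turn":[0,0,0]},
    {"translation":[0,0.5,-1.5],"turn":[0,0,0]},
    {"translation":[0,0.5,-1.5],"turn":[0,0,0]}
  ]
}}

```text
time_s: 32.2
ee_pos: [0.4002, 0.3474, 0.2976]
eef_rot: [-1.537, 1.57, -2.295]
force: [-0.4, -0.7, 0.1]
grip_width: 0.0718
```

```bash
python3 mv.py
python3 - <<'E'
from h import *
MK={'socket_xs':(.472,.0646),'socket_s':(.5167,.0225),'socket_m':(.568,-.0256),'socket_l':(.6267,-.0803)}
for n in ['top','scene']:
    c,im=shot(n,n+'3.png')
    a,b=(190,120) if n=='top' else (220,160)
    z=cv2.resize(im[b:b+140,a:a+140],None,fx=4,fy=4,interpolation=cv2.INTER_CUBIC); cv2.imwrite(f'pics/{n}3c.png',z[:,:,::-1])
    for t in ['socket_xs','socket_s','tub','tape']:
        for d in models.cut_out(t,n):
            bx=np.array(d['box']); p=onz(c,[(bx[0]+bx[2])/2,(bx[1]+bx[3])/2],.045)
            if t in('tub','tape'): print(n,t,fitmask(c,d['pixels'],t,p[0],p[1])[0].round(4),round(d['score'],2)); continue
            s=min(MK,key=lambda k:np.hypot(*(p[:2]-MK[k])))
            if np.hypot(*(p[:2]-MK[s]))>.04: continue
            q,e=fitmask(c,d['pixels'],s,p[0],p[1],.022); print(n,s,q.round(4),round(e,3),'err mm',((q-MK[s])*1e3).round(1))
E
```

```text
t 32.2 pos [0.4002 0.3474 0.2976] toolx [-0. -0. -1.] tool-y yaw 46.6 q [ 0.65  0.21  1.47 -0.    1.47 -0.17] grip 71.8 F [-0.4 -0.7  0.1]
top socket_xs [0.4748 0.0638] 0.095 err mm [ 2.8 -0.8]
top socket_l [ 0.629  -0.0803] 0.041 err mm [2.3 0. ]
top socket_m [ 0.5707 -0.0259] 0.098 err mm [ 2.7 -0.3]
top socket_s [0.519  0.0234] 0.074 err mm [2.3 0.9]
top tub [ 0.5755 -0.3175] 0.89
top tape [0.4888 0.4399] 0.73
scene socket_l [ 0.6282 -0.0804] 0.199 err mm [ 1.5 -0.1]
scene socket_m [ 0.5685 -0.026 ] 0.33 err mm [ 0.5 -0.4]
scene socket_s [0.5128 0.0281] 0.467 err mm [-3.9  5.6]
scene tub [ 0.5686 -0.3137] 0.89
scene tape [0.4884 0.4389] 0.55
```

View pics/top3c.png

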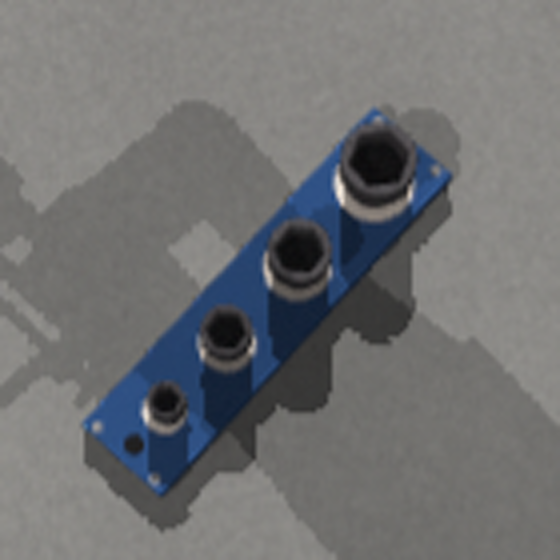

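View pics/scene3c.png

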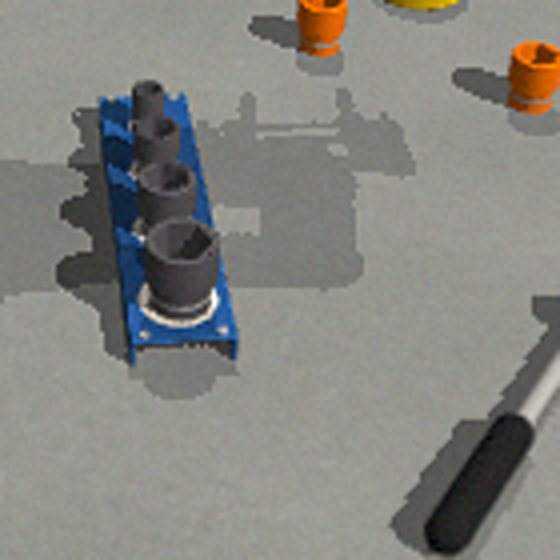

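The four sockets stand upright and in order on their marks. The crescents of white are even around each one, and the fits are within about 3 mm; the only poor scene fits are for sockets hidden behind others. The tub and tape haven't moved, so I'm handing in.

```bash
python3 -c "
from station import ctrl
print(ctrl.hand_in())"
```

```text
the job is handed in; nothing more can be done
None
```

All four sockets are back on the blue rail, and I handed the job in at about 33 s of the 99 s allowed. I placed them in the order m, xs, s, l, each on its own mark with the smallest at the hanging-hole end. The arm let go of each one and then moved well clear.

**Final checks:**
- **Position:** the top-camera fits put every socket within about 3 mm of its mark, against the 10 mm limit. The wrist fits after each release agreed to 1–2 mm.
- **Upright and order:** in the last top and scene pictures all four stand upright in size order.
- **Bystanders:** the tub and the tape measured within about 2 mm of where they started. I left the orange look-alikes alone.

**Disagreement:** in the last scene view, the fit for socket_s was about 7 mm off, and socket_xs was not found at all. Both were partly hidden behind the larger sockets, and the socket_s fit was poor (residual 0.47). I went by the unobstructed top and wrist views for those two.

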